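# Stamp the inspection mark on an overhauled nozzle holder

### The arm

A 6-joint arm with a two-finger parallel gripper is mounted at the origin on a cart in front of the work surface, level with it; the furniture and walls round the work are solid. World frame = base frame: x ahead of the robot, y to its left, z up, the work surface at z = 0. Lengths are in m, angles in rad, forces in N, time in s.
With the tool pointing down it reaches from about 0.3 to 0.825 m from the base axis. Payload 5.4 kg.
Tool frame: the origin (TCP) lies midway between the tips of the shut fingers; the grasp point (between the pads) lies grasp_offset behind it (grasp_offset is the distance from the TCP to the grasp point, in m); z points along the fingers, y is the direction in which the jaws open and shut (so a half turn about z gives the same grasp; the last joint's range is limited). The gripper opens to 92 mm and grips with 3 to 60 N. Pads are 20 mm wide; open, the fingers measure 128 mm over their backs; the gripper's body (75 mm by 189 mm) begins 69 mm behind the grasp point.
Start: joints at [0.982, 0.158, 1.597, -0, 1.386, -0.21], TCP at [0.213, 0.534, 0.215] pointing down, gripper open.
Joint ranges: [-2.91, 2.91], [-0.94, 2.29], [0.18, 2.7], [-1.29, 4.43], [0.17, 2.64], [-3, 3]. Speed limits (rad/s): [2.57, 2.57, 3.14, 3.14, 3.14, 3.14].

### API

Orientations are given as a unit quaternion [x, y, z, w].
In Python, from bench import get_state, camera, calibration, hand_in, grasp_offset gives the robot as it stands.
- The arm moves only by the tool apply_moves, never from a script. Its argument "moves" is a list of rows, each an object with "dp": the shift along the tool's x, y, z in mm, a list of three; "turn": the turn about the tool's z in degrees. In form: [{"dp": [dx, dy, dz], "turn": turn}, ...]. A call has 1 to 20 rows; each row is the pose to reach, as a shift and turn from the pose commanded when the call began, along the tool's axes at that moment; what a row does not reach only later rows make up. A row lasts 1/10 s, in which the tool goes at most 50 mm and 8.59 degrees, less where a joint would pass 70% of its speed; a pose out of reach is approached as far as the arm can. A call with a gripper value outside its range is refused whole. "grip" is the finger opening in mm, from 0 to 91.9, set as the call begins (left out, the last holds). The fingers move at their own pace and stop on an object; "grip_force" is the grip in N (left out, the last holds). Time passes only in rows, so rows that repeat a pose let the fingers close. It gives the time, the measured TCP pose, the force and the opening at its end, in the units of the state.
- get_state(): the state, without advancing time (a new reading comes with each control period).
- camera(name): name is "scene" or "top" or "wrist"; returns the picture (384x512x3 uint8, red, green, blue); there is no depth.
- calibration(name): a dict with "fx", "fy", "cx", "cy" (pixels), "world_from_camera" (4x4, takes a point from camera to world coordinates). Camera axes: x right, y down, z forward; pixel columns grow to the right and rows downward; lengths in m; the calibration is good to about 2 mm. A picture is of the moment at which its call begins: read the wrist's pose just before it. calibration takes no time and is no camera call; for the wrist camera it gives the pose at the moment of the call.
- hand_in(): hands the job in, once; it reports no verdict.
The state is a dict: "time": time; "q": joint angles; "qd": joint speeds; "joint_efforts": joint torques, N m; "ee_pos": TCP position; "orientation": TCP orientation; "force": force on the tool from outside, world axes, zero at the start; "torque": the same for the moment, N m; "grip_width": opening from 0.0 (shut) to 1.0 (fully open).
Only numpy, scipy, OpenCV 4.12 (cv2) and the standard library are available. Lean on these libraries where they do the work, as an engineer would, in place of code of your own. Each camera call takes 0.05 s, during which the arm holds its last target.

### The job

Stamp the inspection mark on the overhauled nozzle holder: draw it out of the blue rack and lay it flat in the nest of the grey hand press, with its threaded end under the stamp and pushed home against the brass end stop, and let go of it. Then press the black palm head steadily, without a blow, down to its stop so that the stamp bears firmly on the holder, keep it down for a moment and let it spring right back up. Leave the holder home in the nest and the gold sleeve in its bay of the rack.

Things in the scene. Friction and masses are not known exactly. Their poses are not given: they have to be found in the camera images.
- holder: Nozzle holder, a gold rod 122 mm long and 21 mm thick (treat as 22 x 21 mm all along), 110 g, with an eight-sided waist at mid-length, a narrow threaded steel stud at one end and a wide plain steel cap at the other. Origin: underside at mid-length when lying; y axis along it towards the threaded end, z up. At first it lies in an upper bay of the rack, threaded end about 45 mm out of the mouth.
- thread_end (a point): Point on the holder's long axis at the face of its threaded end, 61 mm from mid-length and 10.5 mm above the underside.
- press: Fixed grey C-frame hand press, 172 x 92 mm foot. Origin on the bench under the ram; its x axis points from the open front into the press. Nest: level channel along x from 55 mm before to 25 mm behind the ram, floor at z 40 mm, 26 mm wide, cheeks 8 mm high. Foot 22 mm high, its front 60 mm before the ram. Boss and palm head (44 mm wide) overhang the front part, so at home only the capped end, 42 mm, is free to grip.
- nest_stop (a point): Point on the front face of the brass end stop, 25 mm behind the ram axis, 50.5 mm above the bench: where the holder's thread_end point lies when home. Axes as the press.
- press_ram (a joint): Travel of the spring ram, m: 0 up, grows as the palm head is pressed. Spring about 5.5 N at first touch and 10 N at 22 mm, where the stamp meets a holder lying in the nest: that is its stop, the force then climbs sharply (15 to 20 N on the head is firm). With an empty nest it runs on to 26 mm.
- palm_head (a point): Top centre of the black mushroom palm head, 44 mm wide, on the ram axis, 184 mm above the bench when up; moves down with the ram.
- stamp_face (a point): Centre of the stamp's underside, 14 mm wide, 83 mm above the bench when up, so 22 mm over the top of a holder in the nest (its top is then at z 61 mm).
- rack: Fixed blue sheet-steel pigeonhole rack, 135 wide, 80 deep, 102 mm high, 2 x 2 bays, each 63 mm wide. Origin on the bench under the middle of its open mouth; x axis points into it. Upper bay floor at z 55 mm, front lip above the opening down to z 88 mm. Black sleeves in the lower bays stay. The bench round 0.37 m ahead and 0.31 m to the right of the robot is always clear for laying the holder down.
- gold_sleeve: Bystander: shorter plain gold sleeve, 80 mm long, 22 mm thick, lying in the other upper bay with its blunt gold end about 24 mm out of the mouth. Origin: underside at mid-length. It is to stay there.

How it is judged:
On the way, in this order (a step that is already met when the one before it is completed fails the run):
1. the holder lies home in the nest: threaded end within 3 mm of the end stop, let go, palm head up (x of thread_end in the frame of nest_stop between -0.003 and 0.003 m and y of thread_end in the frame of nest_stop between -0.004 and 0.004 m and z of thread_end in the frame of nest_stop below 0.003 m and angle between the y axis of holder and the x axis of press, either way round below 0.08 rad and contact force between the fingers and holder below 0.1 N and value of joint press_ram below 0.003 m), for 0.2 s.
2. the palm head is pressed down until the stamp stands on the holder with at least 3 N, for 0.3 s, the holder still home (value of joint press_ram above 0.02 m and contact force between press_ram and holder above 3 N and x of thread_end in the frame of nest_stop above -0.003 m), for 0.3 s.
At the end, for the whole second after the job is handed in: The palm head is right up again (within 3 mm); the holder lies released and still in the nest, thread_end within 4 mm of nest_stop along and across the nest and less than 3 mm above it, in line with the nest within 0.08 rad; the gold sleeve is within 20 mm of where it started (value of joint press_ram below 0.003 m and x of thread_end in the frame of nest_stop between -0.004 and 0.004 m and y of thread_end in the frame of nest_stop between -0.004 and 0.004 m and z of thread_end in the frame of nest_stop below 0.003 m and angle between the y axis of holder and the x axis of press, either way round below 0.08 rad and linear speed of holder below 0.02 m/s and distance of gold_sleeve from where it was at the start of the episode below 0.02 m); the robot touches nothing.
It fails at once if the gold sleeve in the other bay is shifted by more than 20 mm (distance of gold_sleeve from where it was at the start of the episode above 0.02 m).
It fails at once if the palm head is struck or pushed with more than 70 N (contact force between the fingers and press_ram above 70 N).
It also fails if it takes over 58 s, if anything falls off the work surface, if the arm or the gripper's body presses on something with over 40 N, if the wrist force passes 120 N, or if a joint passes its speed limit or range.

## Working session

There is one attempt and no reset: what is moved stays moved. The work goes in short steps, Python scripts to look and compute and a tool call to move; the robot and the scene stay as the last step left them, time stands still between calls to the robot, and variables do not carry over. Pictures are saved under pics/ and viewed, and the job is handed in when it is done.

Besides the shell and the picture viewer there is one more tool, called as name(argument=value, ...), one argument or row to a line, values as JSON. apply_moves: Moves the arm, as the interface text tells. Its arguments: {"type":"object","properties":{"moves":{"type":"array"},"grip":{"type":"number"},"grip_force":{"type":"number"}},"required":["moves"]}

```bash
mkdir -p pics; ls; cat > h.py <<'E'
import numpy as np,cv2
from bench import get_state,camera,calibration,hand_in,grasp_offset
def snap(n,f):
    im=camera(n); cv2.imwrite(f'pics/{f}.png',im[:,:,::-1]); return im
def ray(n,u,v,c=None):
    c=c or calibration(n); T=np.array(c['world_from_camera'])
    d=T[:3,:3]@np.array([(u-c['cx'])/c['fx'],(v-c['cy'])/c['fy'],1]); return T[:3,3],d/np.linalg.norm(d)
def plane(n,u,v,z,c=None):
    o,d=ray(n,u,v,c); return o+d*(z-o[2])/d[2]
def tri(a,b):
    (o1,d1),(o2,d2)=a,b
    s=np.linalg.lstsq(np.c_[d1,-d2],o2-o1,rcond=None)[0]
    p,q=o1+s[0]*d1,o2+s[1]*d2; return (p+q)/2,np.linalg.norm(p-q)
def proj(n,p,c=None):
    c=c or calibration(n); T=np.linalg.inv(np.array(c['world_from_camera'])); q=T[:3,:3]@np.array(p)+T[:3,3]
    return np.array([c['fx']*q[0]/q[2]+c['cx'],c['fy']*q[1]/q[2]+c['cy']])
E
python3 - <<'E'
from h import *
np.set_printoptions(precision=4,suppress=True)
print(get_state(),grasp_offset if not callable(grasp_offset) else grasp_offset())
for n in['scene','top','wrist']:
    snap(n,n+'0');c=calibration(n);print(n,c['fx'],c['cx'],c['cy'],np.array(c['world_from_camera']))
E
```

```text
pics
{'time': 0.0, 'q': array([ 0.9819,  0.159 ,  1.5982, -0.    ,  1.3862, -0.2101]), 'qd': array([-0.0019, -0.0004,  0.0004, -0.0007,  0.    ,  0.0002]), 'joint_efforts': array([  0.0012, -38.5563, -32.2113,   0.0701,   0.0377,  -0.0001]), 'ee_pos': array([0.2123, 0.5337, 0.2136]), 'orientation': array([ 0.1883,  0.9821, -0.0008, -0.0004]), 'force': array([ 0.506 , -0.6945, -0.0805]), 'torque': array([-0.0421,  0.0199, -0.0793]), 'grip_width': 0.9984458141950603} 0.0187
scene 468.24129235501886 258.54144408313715 186.86570528449687 [[ 0.6534 -0.5959  0.4669  0.1067]
 [-0.757  -0.5102  0.4082 -0.6729]
 [-0.0051 -0.6202 -0.7845  0.7929]
 [ 0.      0.      0.      1.    ]]
top 481.694869828106 253.89538244018823 196.63278545855437 [[-0.0092 -0.9846  0.1748  0.3678]
 [-0.9998  0.006  -0.0189 -0.3088]
 [ 0.0175 -0.175  -0.9844  0.958 ]
 [ 0.      0.      0.      1.    ]]
wrist 273.30445610548736 253.60092550003898 189.95707462005666 [[ 0.3697  0.8893  0.2694  0.135 ]
 [ 0.9292 -0.3538 -0.1071  0.5642]
 [ 0.0001  0.2899 -0.9571  0.3848]
 [ 0.      0.      0.      1.    ]]
```

View pics/scene0.png

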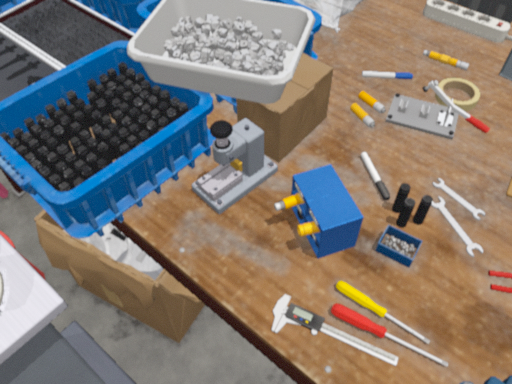

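View pics/top0.png

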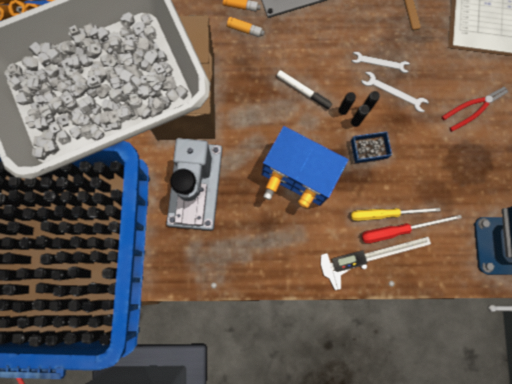

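View pics/wrist0.png

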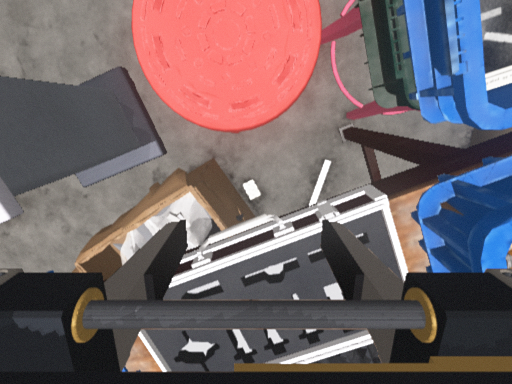

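```bash
python3 - <<'E'
import cv2
t=cv2.imread('pics/top0.png');s=cv2.imread('pics/scene0.png')
cv2.imwrite('pics/t_rack.png',cv2.resize(t[120:215,250:360],None,fx=6,fy=6,interpolation=cv2.INTER_CUBIC))
cv2.imwrite('pics/t_press.png',cv2.resize(t[130:235,155:235],None,fx=5.5,fy=5.5,interpolation=cv2.INTER_CUBIC))
cv2.imwrite('pics/s_rack.png',cv2.resize(s[160:260,265:370],None,fx=5.9,fy=5.9,interpolation=cv2.INTER_CUBIC))
cv2.imwrite('pics/s_press.png',cv2.resize(s[112:212,185:285],None,fx=5.9,fy=5.9,interpolation=cv2.INTER_CUBIC))
E
```

```text
(no output)
```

View pics/t_rack.png

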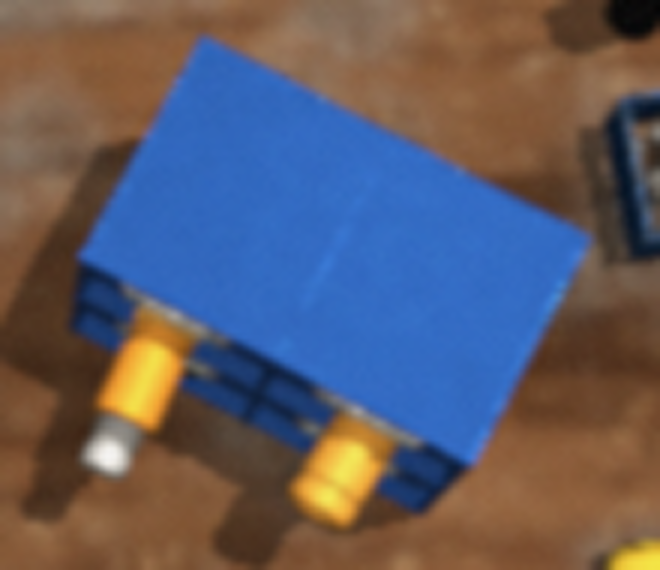

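View pics/t_press.png

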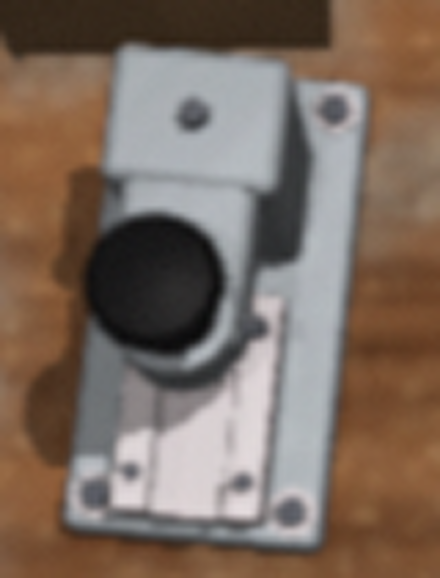

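View pics/s_rack.png

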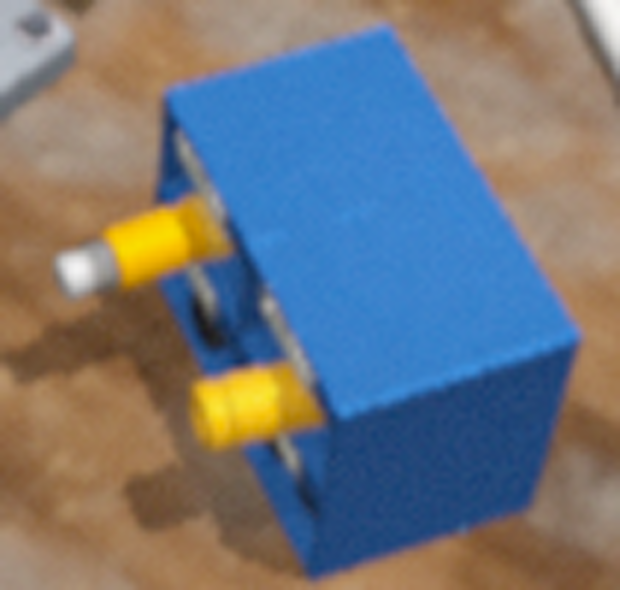

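View pics/s_press.png

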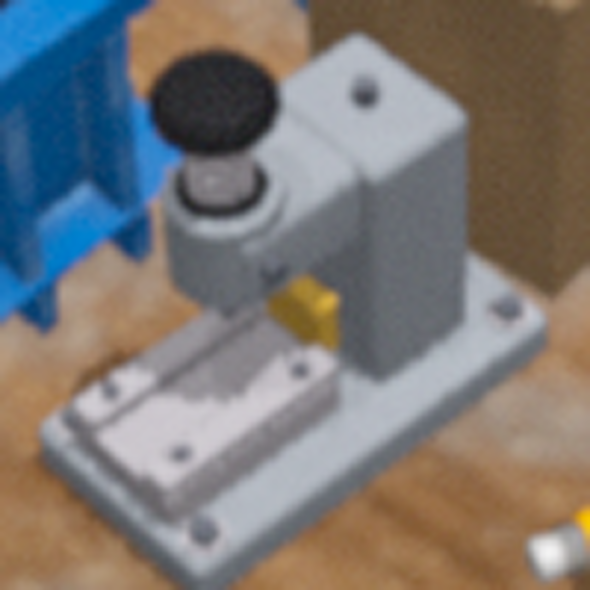

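```bash
python3 - <<'E'
from h import *
np.set_printoptions(precision=4,suppress=True)
T=lambda x,y:(250+x/6,120+y/6)
S=lambda x,y:(265+x/5.9,160+y/5.9)
TP=lambda x,y:(155+x/5.5,130+y/5.5)
SP=lambda x,y:(185+x/5.9,112+y/5.9)
def t3(a,b): return tri(ray('top',*a),ray('scene',*b))
print('stud tip',t3(T(108,460),S(72,272)))
print('stud/gold joint',t3(T(128,410),S(110,258)))
print('sleeve tip',t3(T(330,505),S(208,420)))
R=[t3(T(80,258),S(168,92)),t3(T(470,462),S(340,416)),t3(T(592,238),S(578,336)),t3(T(205,38),S(388,28))]
for r in R: print('rack',r)
P=[r[0] for r in R]
print('w',np.linalg.norm(P[0]-P[1]),'d',np.linalg.norm(P[0]-P[3]),'xaxis yaw',[np.degrees(np.arctan2(v[1],v[0])) for v in (P[3]-P[0],P[2]-P[1])], np.degrees(np.arctan2(*(P[0]-P[1])[:2][::-1]))-90)
print('mouth mid',(P[0]+P[1])/2)
print('head', [t3(TP(154,283),SP(215,100))])
F=[plane('top',*TP(*p),.022) for p in [(65,525),(322,545),(368,88)]]
print('foot',F,np.linalg.norm(F[0]-F[1]),np.linalg.norm(F[2]-F[1]),np.degrees(np.arctan2(*(F[2]-F[1])[:2][::-1])))
print('foot3d',t3(TP(368,88),SP(545,325)),t3(TP(322,545),SP(205,585)),)
N=[plane('top',*TP(*p),.048) for p in [(108,512),(265,523)]]
print('nest front',N,(N[0]+N[1])/2)
nl=[plane('top',*TP(*p),.048) for p in [(147,512),(218,520)]];print('channel',nl)
print('lay px',proj('top',[.37,-.31,0]),proj('scene',[.37,-.31,0]))
E
```

```text
stud tip (array([ 0.5262, -0.3527,  0.0668]), np.float64(0.0007368392931456781))
stud/gold joint (array([ 0.5413, -0.3584,  0.0645]), np.float64(0.0023816458814489173))
sleeve tip (array([ 0.5108, -0.4214,  0.0665]), np.float64(0.0012059556410786993))
rack (array([ 0.584 , -0.3439,  0.0981]), np.float64(0.0020336244407183884))
rack (array([ 0.5193, -0.4609,  0.0979]), np.float64(0.0004936904421931417))
rack (array([ 0.5878, -0.5   ,  0.1016]), np.float64(0.0002665522292090594))
rack (array([ 0.6533, -0.3831,  0.099 ]), np.float64(0.0006454746039831677))
w 0.1336874732456277 d 0.07958635448387973 xaxis yaw [np.float64(-29.5281351372936), np.float64(-29.720843230084885)] -28.956825014809432
mouth mid [ 0.5516 -0.4024  0.098 ]
head [(array([ 0.5343, -0.2069,  0.1731]), np.float64(0.0017190174893235081))]
foot [array([ 0.4781, -0.1567,  0.022 ]), array([ 0.4704, -0.2476,  0.022 ]), array([ 0.6378, -0.2635,  0.022 ])] 0.09121769609737036 0.16817548022540915 -5.415636270575056
foot3d (array([ 0.6399, -0.2628,  0.0133]), np.float64(0.0010018366934024454)) (array([ 0.4719, -0.2472,  0.0115]), np.float64(0.000865403025244189))
nest front [array([ 0.4795, -0.1756,  0.048 ]), array([ 0.4753, -0.2297,  0.048 ])] [ 0.4774 -0.2026  0.048 ]
channel [array([ 0.4794, -0.189 ,  0.048 ]), array([ 0.4764, -0.2135,  0.048 ])]
lay px [245.8952 281.1349] [206.8049 265.3098]
```

```bash
cat >> h.py <<'E'
def mv(p0,psi0,p1,psi1):
    a=np.radians(psi0); x=np.array([np.cos(a),np.sin(a),0]); y=np.array([np.sin(a),-np.cos(a),0]); z=np.array([0,0,-1])
    d=(np.array(p1)-np.array(p0))*1000
    return np.round([d@x,d@y,d@z],1), round((psi0-psi1+180)%360-180,2)
def psi():
    s=get_state(); x,y,z,w=s['orientation']; return s['ee_pos'],np.degrees(np.arctan2(2*(x*y+w*z),1-2*(y*y+z*z)))
E
python3 - <<'E'
from h import *
p,s=psi();print(p,s)
for t in([.213,.534,.4],[.42,.2,.4],[.45,-.1,.4],[.5065,-.341,.17]): print(mv([.213,.534,.215],158.3,t,150.5))
print(proj('wrist',get_state()['ee_pos']))
E
```

```text
[0.21235878 0.5338345  0.21383916] 158.29900151229467
(array([   0.,    0., -185.]), 7.8)
(array([-315.8, -233.8, -185. ]), 7.8)
(array([-454.6, -501.4, -185. ]), 7.8)
(array([-596.2, -704.5,   45. ]), 7.8)
[254.1794845  233.53985922]
```

apply_moves(
  moves=[
    {"dp": [0, 0, -50], "turn": 0},
    {"dp": [0, 0, -100], "turn": 0},
    {"dp": [0, 0, -150], "turn": 0},
    {"dp": [0, 0, -185], "turn": 0},
    {"dp": [-316, -234, -185], "turn": 7.8},
    {"dp": [-316, -234, -185], "turn": 7.8},
    {"dp": [-316, -234, -185], "turn": 7.8},
    {"dp": [-316, -234, -185], "turn": 7.8},
    {"dp": [-316, -234, -185], "turn": 7.8},
    {"dp": [-316, -234, -185], "turn": 7.8},
    {"dp": [-316, -234, -185], "turn": 7.8},
    {"dp": [-316, -234, -185], "turn": 7.8},
    {"dp": [-455, -501, -185], "turn": 7.8},
    {"dp": [-455, -501, -185], "turn": 7.8},
    {"dp": [-455, -501, -185], "turn": 7.8},
    {"dp": [-455, -501, -185], "turn": 7.8},
    {"dp": [-455, -501, -185], "turn": 7.8},
    {"dp": [-455, -501, -185], "turn": 7.8},
    {"dp": [-455, -501, -185], "turn": 7.8},
  ],
  grip=45,
)

```text
time: 2.05
ee_pos: [0.4497, -0.1044, 0.3983]
orientation: [0.258, 0.966, -0.001, -0.001]
force: [-1.6, 1.4, 0.0]
grip_width: 0.492
```

```bash
python3 - <<'E'
from h import *
print(psi(),get_state()['force'])
print(mv([.45,-.1,.4],150.5,[.5065,-.341,.17],150.5))
E
```

```text
(array([ 0.44969352, -0.10438366,  0.3982723 ]), np.float64(150.06791704625763)) [-1.5526924   1.40517088  0.0239003 ]
(array([-167.8, -181.9,  230. ]), 0.0)
```

apply_moves(
  moves=[
    {"dp": [-168, -182, 60], "turn": 0},
    {"dp": [-168, -182, 60], "turn": 0},
    {"dp": [-168, -182, 60], "turn": 0},
    {"dp": [-168, -182, 60], "turn": 0},
    {"dp": [-168, -182, 60], "turn": 0},
    {"dp": [-168, -182, 60], "turn": 0},
    {"dp": [-168, -182, 230], "turn": 0},
    {"dp": [-168, -182, 230], "turn": 0},
    {"dp": [-168, -182, 230], "turn": 0},
    {"dp": [-168, -182, 230], "turn": 0},
    {"dp": [-168, -182, 230], "turn": 0},
    {"dp": [-168, -182, 230], "turn": 0},
  ],
)

```text
time: 3.25
ee_pos: [0.5074, -0.3401, 0.171]
orientation: [0.254, 0.967, -0.0, 0.001]
force: [0.3, -0.2, 0.0]
grip_width: 0.49
```

```bash
python3 - <<'E'
from h import *
print(psi(),get_state()['force'],get_state()['time'])
import pickle
im=snap('wrist','w1'); pickle.dump(calibration('wrist'),open('w1.pkl','wb'))
E
```

```text
(array([ 0.50743457, -0.34014348,  0.17096031]), np.float64(150.54869955312068)) [ 0.31674658 -0.24834823  0.02816147] 3.25
```

View pics/w1.png

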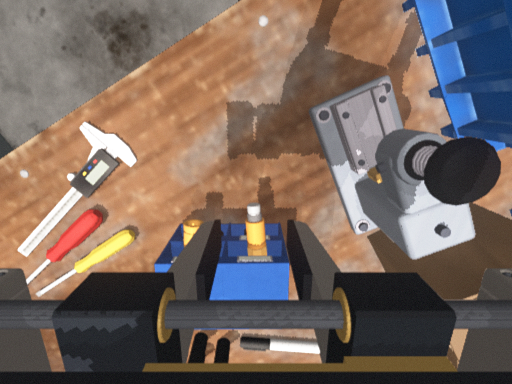

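```bash
python3 - <<'E'
import cv2
t=cv2.imread('pics/w1.png')
cv2.imwrite('pics/w1a.png',cv2.resize(t[195:275,215:295],None,fx=7,fy=7,interpolation=cv2.INTER_CUBIC))
cv2.imwrite('pics/w1b.png',cv2.resize(t[65:265,300:510],None,fx=2.9,fy=2.9,interpolation=cv2.INTER_CUBIC))
E
```

```text
(no output)
```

View pics/w1a.png

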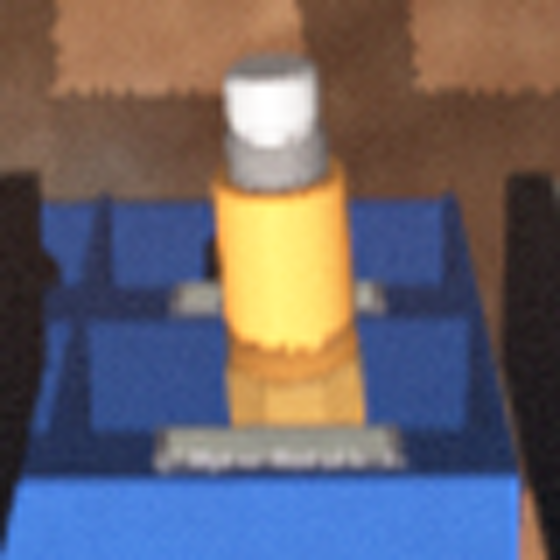

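View pics/w1b.png

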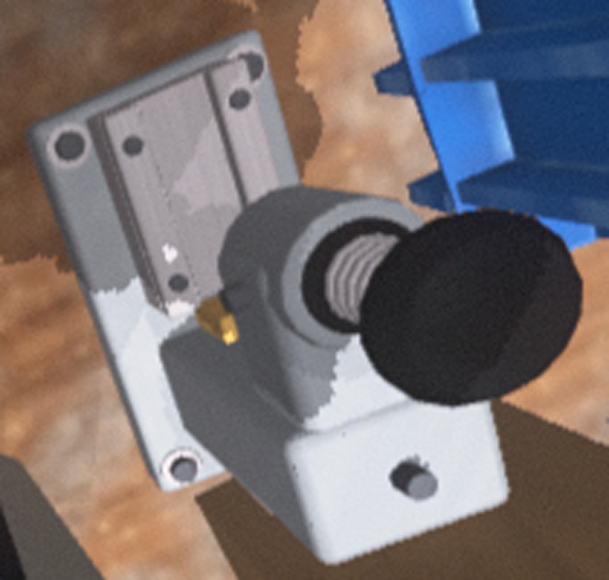

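```bash
python3 - <<'E'
from h import *
import pickle
np.set_printoptions(precision=4,suppress=True)
c=pickle.load(open('w1.pkl','rb'))
W=lambda x,y:(215+x/7,195+y/7)
P=[plane('wrist',*W(*p),.0655,c) for p in [(271,95),(278,165),(280.5,190),(286,260),(290,330)]]
for p in P: print(p)
d=P[4]-P[1]; print('axis yaw',np.degrees(np.arctan2(d[1],d[0])))
d=P[4]-P[0]; print('axis yaw',np.degrees(np.arctan2(d[1],d[0])))
# heights vs top/scene: gold front edge centre (top of rim)
T=lambda x,y:(250+x/6,120+y/6)
S=lambda x,y:(265+x/5.9,160+y/5.9)
print(tri(ray('wrist',*W(279,178),c),ray('top',*T(128,408))),tri(ray('wrist',*W(279,178),c),ray('scene',*S(110,258))))
# press
B=lambda x,y:(300+x/2.9,65+y/2.9)
N=[(104,118),(165,312),(208,72),(242,208),(143,105),(212,70)]
for p in N: print('nest',plane('wrist',*B(*p),.048,c))
F=[plane('wrist',*B(*p),.022,c) for p in [(30,130),(258,32),(162,490)]]
print(F,np.linalg.norm(F[0]-F[1]),np.linalg.norm(F[0]-F[2]))
print('foot yaw',np.degrees(np.arctan2(*(F[2]-F[0])[:2][::-1])))
for n in['wrist','top','scene']: pass
TP=lambda x,y:(155+x/5.5,130+y/5.5)
SP=lambda x,y:(185+x/5.9,112+y/5.9)
print('head',tri(ray('wrist',*B(472,308),c),ray('top',*TP(154,283))),tri(ray('wrist',*B(472,308),c),ray('scene',*SP(215,100))))
# nest front right top corner: triangulate
print('nestcorner R front',tri(ray('wrist',*B(104,118),c),ray('top',*TP(265,523))),tri(ray('wrist',*B(104,118),c),ray('scene',*SP(165,490))))
E
```

```text
[ 0.5275 -0.3523  0.0655]
[ 0.5382 -0.3571  0.0655]
[ 0.5421 -0.3588  0.0655]
[ 0.5531 -0.364   0.0655]
[ 0.5642 -0.3695  0.0655]
axis yaw -25.536340511145653
axis yaw -25.11963646485106
(array([ 0.5446, -0.36  ,  0.0547]), np.float64(0.000809740527142458)) (array([ 0.5401, -0.358 ,  0.0651]), np.float64(0.0004263586402240299))
nest [ 0.4763 -0.2261  0.048 ]
nest [ 0.5524 -0.2352  0.048 ]
nest [ 0.4801 -0.1881  0.048 ]
nest [ 0.5301 -0.1951  0.048 ]
nest [ 0.4791 -0.2123  0.048 ]
nest [ 0.4802 -0.1866  0.048 ]
[array([ 0.4699, -0.2465,  0.022 ]), array([ 0.4802, -0.1565,  0.022 ]), array([ 0.6374, -0.2628,  0.022 ])] 0.09061638886520547 0.16832978562639433
foot yaw -5.558815496301982
head (array([ 0.5322, -0.2068,  0.178 ]), np.float64(0.0007265941643153019)) (array([ 0.5454, -0.1948,  0.1566]), np.float64(0.0018158882490320976))
nestcorner R front (array([ 0.473 , -0.2316,  0.0697]), np.float64(0.000545107137858475)) (array([ 0.4778, -0.225 ,  0.041 ]), np.float64(0.001520037174521014))
```

```bash
python3 - <<'E'
from h import *
p,s=psi();print(p,s)
print(mv(p,s,[.551,-.363,.047],154.6))
E
```

```text
[ 0.50794635 -0.34092875  0.17216011] 150.53784674867174
(array([-48.3,   2. , 125.2]), np.float64(-4.06))
```

apply_moves(
  moves=[
    {"dp": [-48, 2, 0], "turn": -4},
    {"dp": [-48, 2, 0], "turn": -4},
    {"dp": [-48, 2, 40], "turn": -4},
    {"dp": [-48, 2, 80], "turn": -4},
    {"dp": [-48, 2, 105], "turn": -4},
    {"dp": [-48, 2, 125], "turn": -4},
    {"dp": [-48, 2, 125], "turn": -4},
    {"dp": [-48, 2, 125], "turn": -4},
  ],
)

```text
time: 4.1
ee_pos: [0.5506, -0.3635, 0.0471]
orientation: [0.221, 0.975, -0.001, 0.001]
force: [0.1, -0.3, 0.4]
grip_width: 0.492
```

```bash
python3 - <<'E'
from h import *
print(psi(),get_state()['force'],get_state()['time'])
im=snap('wrist','w2')
E
```

```text
(array([ 0.55063061, -0.3635188 ,  0.04714899]), np.float64(154.49529783165448)) [ 0.08405241 -0.32894138  0.35144392] 4.1
```

View pics/w2.png

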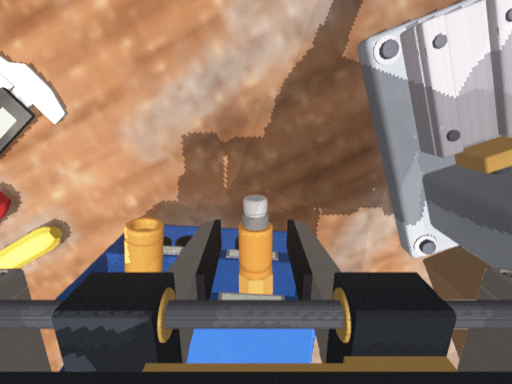

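The holder sits centred between the fingers (column ~256, rows 196–290), straight in the picture; the sleeve at column 143 is clear. Close and draw out.

apply_moves(
  moves=[
    {"dp": [0, 0, 0], "turn": 0},
    {"dp": [0, 0, 0], "turn": 0},
    {"dp": [0, 0, 0], "turn": 0},
    {"dp": [0, 0, 0], "turn": 0},
    {"dp": [0, 0, 0], "turn": 0},
    {"dp": [0, 0, 0], "turn": 0},
    {"dp": [0, 0, -2], "turn": 0},
    {"dp": [0, 0, -2], "turn": 0},
  ],
  grip=10,
  grip_force=35,
)

```text
time: 4.95
ee_pos: [0.5491, -0.3623, 0.0461]
orientation: [0.221, 0.975, 0.0, -0.0]
force: [0.1, -0.7, -1.9]
grip_width: 0.227
```

```bash
python3 - <<'E'
from h import *
print(psi(),get_state()['force'],get_state()['grip_width']*92)
im=snap('wrist','w3')
E
```

```text
(array([ 0.54914241, -0.36230043,  0.04609449]), np.float64(154.50020519679506)) [ 0.05159703 -0.73085723 -1.9107873 ] 20.890828865632383
```

View pics/w3.png

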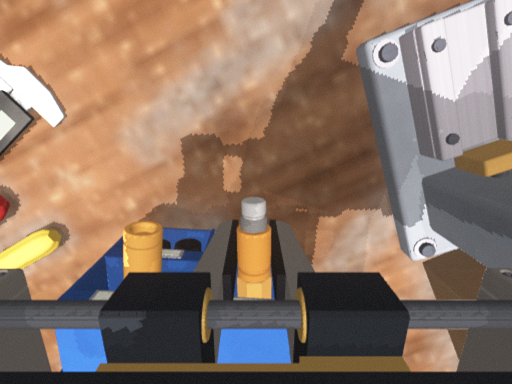

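```bash
python3 - <<'E'
from h import *
p,s=psi()
print(mv(p,s,[.403,-.313,.11],-5.5))
E
```

```text
(array([153. , -18.5, -64.1]), np.float64(160.0))
```

apply_moves(
  moves=[
    {"dp": [20, 0, 0], "turn": 0},
    {"dp": [45, 0, 0], "turn": 0},
    {"dp": [70, 0, 0], "turn": 0},
    {"dp": [95, 0, 0], "turn": 0},
    {"dp": [110, 0, 0], "turn": 0},
    {"dp": [125, -5, -30], "turn": 0},
    {"dp": [140, -10, -64], "turn": 8},
    {"dp": [153, -18, -64], "turn": 16},
    {"dp": [153, -18, -64], "turn": 24},
    {"dp": [153, -18, -64], "turn": 32},
    {"dp": [153, -18, -64], "turn": 40},
    {"dp": [153, -18, -64], "turn": 48},
    {"dp": [153, -18, -64], "turn": 56},
    {"dp": [153, -18, -64], "turn": 64},
    {"dp": [153, -18, -64], "turn": 72},
    {"dp": [153, -18, -64], "turn": 80},
    {"dp": [153, -18, -64], "turn": 88},
    {"dp": [153, -18, -64], "turn": 96},
    {"dp": [153, -18, -64], "turn": 104},
    {"dp": [153, -18, -64], "turn": 112},
  ],
)

```text
time: 7.0
ee_pos: [0.4033, -0.3126, 0.1101]
orientation: [0.933, 0.36, -0.0, -0.0]
force: [-0.5, 1.2, -0.6]
grip_width: 0.23
```

apply_moves(
  moves=[
    {"dp": [0, 0, 0], "turn": 8},
    {"dp": [0, 0, 0], "turn": 16},
    {"dp": [0, 0, 0], "turn": 24},
    {"dp": [0, 0, 0], "turn": 32},
    {"dp": [0, 0, 0], "turn": 40},
    {"dp": [0, 0, 0], "turn": 48},
    {"dp": [0, 0, 0], "turn": 48},
    {"dp": [0, 0, 0], "turn": 48},
  ],
)

```text
time: 7.8
ee_pos: [0.4034, -0.3127, 0.1103]
orientation: [0.999, -0.046, -0.0, -0.0]
force: [-0.9, 0.8, -0.7]
grip_width: 0.225
```

```bash
python3 - <<'E'
from h import *
print(psi(),get_state()['force'],get_state()['grip_width']*92)
im=snap('wrist','w4');snap('top','top4')
im=snap('scene','s4')
E
```

```text
(array([ 0.40343867, -0.31273942,  0.11025366]), np.float64(-5.314655222669567)) [-0.93055031  0.75537256 -0.74009928] 20.663389430761963
```

View pics/w4.png

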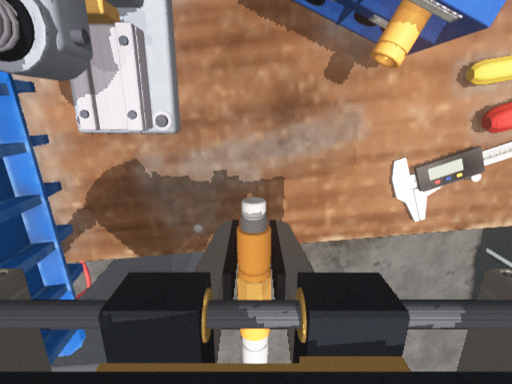

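View pics/s4.png

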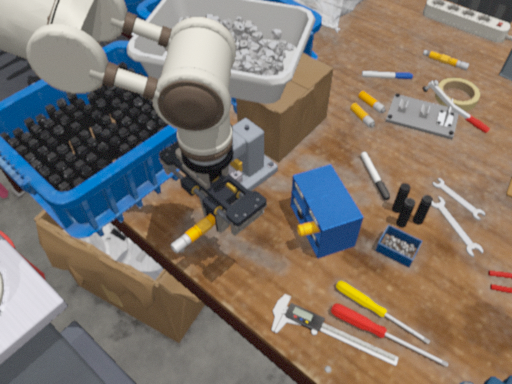

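```bash
python3 - <<'E'
from h import *
print([plane('top',u,300,0) for u in (150,246,350)])
c=calibration('wrist'); print(plane('wrist',200,248,0,c),plane('wrist',400,232,0,c))
p,s=psi(); print(mv(p,s,[.443,-.316,.0035],-5.5), mv(p,s,[.443,-.316,.03],-5.5))
E
```

```text
[array([ 0.33568251, -0.12388377,  0.        ]), array([ 0.33384989, -0.30997535,  0.        ]), array([ 0.33185034, -0.51301636,  0.        ])]
[ 0.33597094 -0.24453719  0.        ] [ 0.33491557 -0.47215837  0.        ]
(array([ 39.6,  -0.6, 107. ]), np.float64(0.1)) (array([39.6, -0.6, 80.5]), np.float64(0.1))
```

apply_moves(
  moves=[
    {"dp": [40, 0, 40], "turn": 0},
    {"dp": [40, 0, 80], "turn": 0},
    {"dp": [40, 0, 95], "turn": 0},
    {"dp": [40, 0, 104], "turn": 0},
    {"dp": [40, 0, 107.5], "turn": 0},
    {"dp": [40, 0, 107.5], "turn": 0},
    {"dp": [40, 0, 107.5], "turn": 0},
  ],
)

```text
time: 8.65
ee_pos: [0.4442, -0.3179, 0.0048]
orientation: [0.999, -0.048, 0.001, 0.001]
force: [-1.1, 0.7, -0.8]
grip_width: 0.224
```

apply_moves(
  moves=[
    {"dp": [0, 0, 0], "turn": 0},
    {"dp": [0, 0, 0], "turn": 0},
    {"dp": [0, 0, 0], "turn": 0},
    {"dp": [0, 0, 0], "turn": 0},
    {"dp": [0, 0, 0], "turn": 0},
  ],
  grip=30,
)

```text
time: 9.15
ee_pos: [0.4435, -0.3168, 0.0032]
orientation: [0.999, -0.048, 0.0, 0.0]
force: [0.2, 1.2, -0.8]
grip_width: 0.323
```

```bash
python3 - <<'E'
from h import *
print(psi(),get_state()['force'],get_state()['grip_width']*92)
im=snap('wrist','w5')
E
```

```text
(array([ 0.44347182, -0.31678051,  0.00319131]), np.float64(-5.500178154415029)) [ 0.18714835  1.19401971 -0.76479348] 29.69986534298392
```

View pics/w5.png

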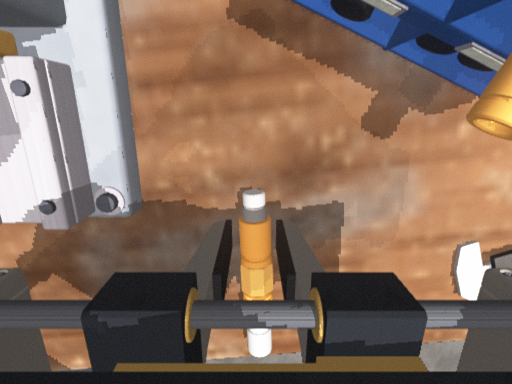

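apply_moves(
  moves=[
    {"dp": [0, 0, -40], "turn": 0},
    {"dp": [0, 0, -90], "turn": 0},
    {"dp": [-20, 0, -140], "turn": -8},
    {"dp": [-45, 0, -140], "turn": -16},
    {"dp": [-45, 0, -140], "turn": -24},
    {"dp": [-45, 0, -140], "turn": -32},
    {"dp": [-45, 0, -140], "turn": -40},
    {"dp": [-45, 0, -140], "turn": -48},
    {"dp": [-45, 0, -140], "turn": -56},
    {"dp": [-45, 0, -140], "turn": -64},
    {"dp": [-45, 0, -140], "turn": -72},
    {"dp": [-45, 0, -140], "turn": -80},
    {"dp": [-45, 0, -140], "turn": -88},
    {"dp": [-45, 0, -140], "turn": -96},
    {"dp": [-45, 0, -140], "turn": -104},
    {"dp": [-45, 0, -140], "turn": -112},
    {"dp": [-45, 0, -140], "turn": -120},
    {"dp": [-45, 0, -140], "turn": -128},
  ],
  grip=50,
)

```text
time: 11.0
ee_pos: [0.3986, -0.3124, 0.143]
orientation: [0.478, 0.878, 0.0, -0.0]
force: [-0.4, 0.1, -0.9]
grip_width: 0.544
```

apply_moves(
  moves=[
    {"dp": [0, 0, 0], "turn": -8},
    {"dp": [0, 0, 0], "turn": -16},
    {"dp": [0, 0, 0], "turn": -24},
    {"dp": [0, 0, 0], "turn": -32},
    {"dp": [0, 0, 0], "turn": -40},
    {"dp": [0, 0, 0], "turn": -48},
    {"dp": [0, 0, 0], "turn": -52},
    {"dp": [0, 0, 0], "turn": -52},
    {"dp": [0, 0, 0], "turn": -52},
  ],
)

```text
time: 11.9
ee_pos: [0.3986, -0.3124, 0.1431]
orientation: [0.049, 0.999, 0.0, -0.0]
force: [0.3, 0.0, 0.5]
grip_width: 0.542
```

```bash
python3 - <<'E'
from h import *
import pickle
print(psi(),get_state()['force'],get_state()['q'])
im=snap('wrist','w6'); pickle.dump(calibration('wrist'),open('w6.pkl','wb'))
im=snap('scene','s6');im=snap('top','t6')
t=cv2.imread('pics/w6.png')
E
```

```text
(array([ 0.39860034, -0.31240831,  0.14307046]), np.float64(174.3956449140373)) [0.27468237 0.01434368 0.4561961 ] [-9.03761678e-01  4.83495228e-02  1.86245523e+00 -3.28928581e-05
  1.23090679e+00 -2.37673258e+00]
```

View pics/w6.png

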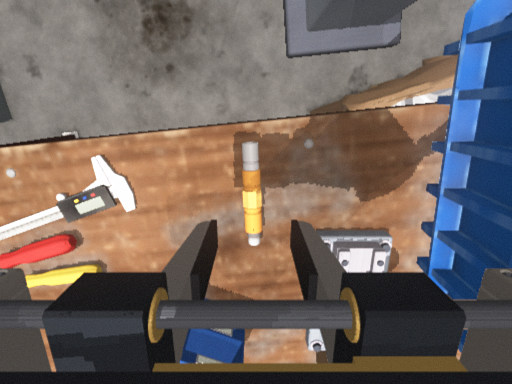

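View pics/s6.png

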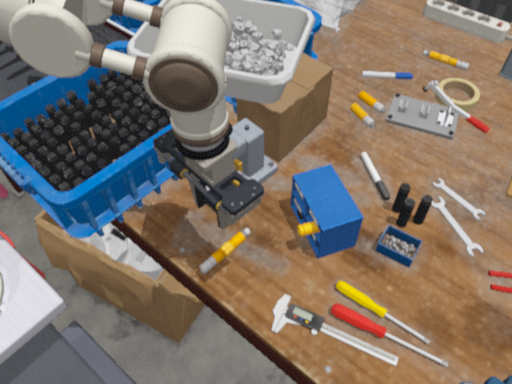

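```bash
python3 - <<'E'
import cv2
t=cv2.imread('pics/w6.png')
cv2.imwrite('pics/w6a.png',cv2.resize(t[135:255,215:290],None,fx=5,fy=5,interpolation=cv2.INTER_CUBIC))
t=cv2.imread('pics/s6.png')
cv2.imwrite('pics/s6a.png',cv2.resize(t[220:280,190:260],None,fx=8,fy=8,interpolation=cv2.INTER_CUBIC))
E
```

View pics/w6a.png

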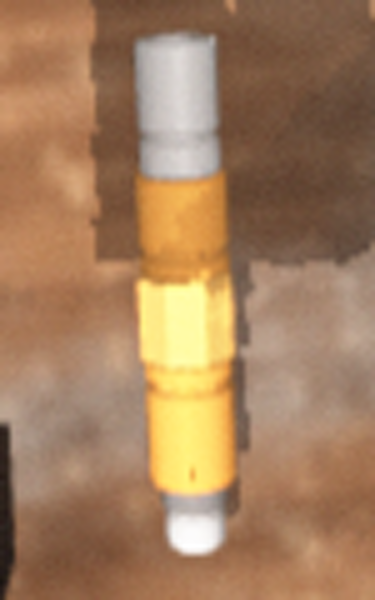

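View pics/s6a.png

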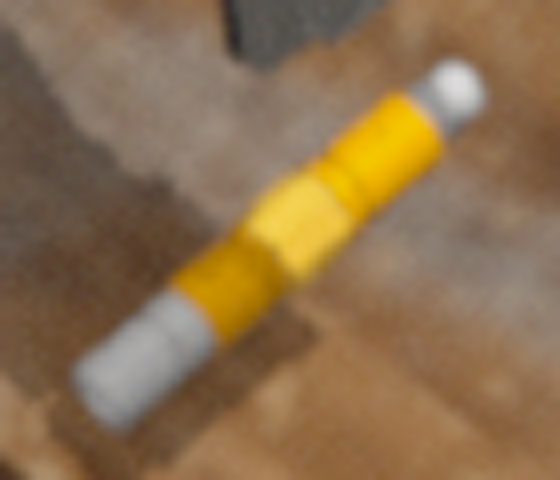

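```bash
python3 - <<'E'
from h import *
import pickle
np.set_printoptions(precision=4,suppress=True)
c=pickle.load(open('w6.pkl','rb'))
W=lambda x,y:(215+x/5,135+y/5)
S=lambda x,y:(190+x/8,220+y/8)
Q=[(176,40),(180,178),(185,320),(192,440),(194,492),(195,545)]
P=[plane('wrist',*W(*q),.0105,c) for q in Q]
for p in P: print(p)
for a,b in((1,4),(0,5)):
    d=P[b]-P[a]; print('yaw',np.degrees(np.arctan2(d[1],d[0])),np.linalg.norm(d))
# joints: cap/gold and gold/stud, centre of visible edge
print(tri(ray('wrist',*W(180,178),c),ray('scene',*S(195,318))))
print(tri(ray('wrist',*W(194,492),c),ray('scene',*S(424,118))))
print(tri(ray('wrist',*W(185,325),c),ray('scene',*S(303,225))))
print(tri(ray('wrist',*W(176,36),c),ray('scene',*S(92,400))))
E
```

```text
[ 0.3532 -0.3117  0.0105]
[ 0.3843 -0.3139  0.0105]
[ 0.4183 -0.3162  0.0105]
[ 0.4488 -0.3175  0.0105]
[ 0.4626 -0.3184  0.0105]
[ 0.4769 -0.3195  0.0105]
yaw -3.247925795247321 0.07840119803003656
yaw -3.6227714140225786 0.12391930013058854
(array([ 0.3862, -0.3142,  0.0038]), np.float64(0.0009020362314191093))
(array([ 0.4644, -0.3186,  0.0052]), np.float64(0.0012824138439873685))
(array([ 0.4219, -0.3166,  0.0043]), np.float64(0.00045300065140419025))
(array([ 0.3536, -0.312 ,  0.0062]), np.float64(0.001605561869710185))
```

```bash
python3 - <<'E'
from h import *
p,s=psi();print(p,s);print(mv(p,s,[.3725,-.3131,.003],176.6))
E
```

```text
[ 0.39863224 -0.31244915  0.14308685] 174.44075141105822
(array([ 25.9,  -3.2, 140.1]), np.float64(-2.16))
```

apply_moves(
  moves=[
    {"dp": [26, -3, 30], "turn": -2.2},
    {"dp": [26, -3, 75], "turn": -2.2},
    {"dp": [26, -3, 110], "turn": -2.2},
    {"dp": [26, -3, 132], "turn": -2.2},
    {"dp": [26, -3, 140], "turn": -2.2},
    {"dp": [26, -3, 140], "turn": -2.2},
    {"dp": [26, -3, 140], "turn": -2.2},
  ],
)

```text
time: 12.75
ee_pos: [0.3732, -0.3139, 0.0042]
orientation: [0.029, 1.0, -0.001, 0.001]
force: [-0.8, 0.1, 0.5]
grip_width: 0.543
```

```bash
python3 - <<'E'
from h import *
print(psi(),get_state()['force'])
im=snap('wrist','w7')
E
```

```text
(array([ 0.37318622, -0.31385796,  0.00423966]), np.float64(176.68943472155664)) [-0.80566704  0.12577199  0.54436723]
```

View pics/w7.png

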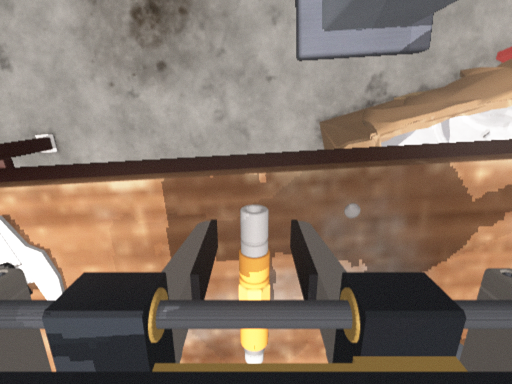

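Centred and straight between the fingers (cap at column 255, row 210). Close and lift.

apply_moves(
  moves=[
    {"dp": [0, 0, 0], "turn": 0},
    {"dp": [0, 0, 0], "turn": 0},
    {"dp": [0, 0, 0], "turn": 0},
    {"dp": [0, 0, 0], "turn": 0},
    {"dp": [0, 0, 0], "turn": 0},
    {"dp": [0, 0, 0], "turn": 0},
    {"dp": [0, 0, -30], "turn": 0},
    {"dp": [0, 0, -70], "turn": 0},
    {"dp": [0, 0, -97], "turn": 0},
    {"dp": [0, 0, -97], "turn": 0},
    {"dp": [0, 0, -97], "turn": 0},
  ],
  grip=10,
  grip_force=35,
)

```text
time: 13.9
ee_pos: [0.3723, -0.3127, 0.0996]
orientation: [0.029, 1.0, 0.0, -0.0]
force: [-0.6, 0.5, -1.8]
grip_width: 0.224
```

```bash
python3 - <<'E'
from h import *
import pickle
print(psi(),get_state()['force'],get_state()['grip_width']*92)
im=snap('wrist','w8'); pickle.dump(calibration('wrist'),open('w8.pkl','wb'))
snap('top','t8');snap('scene','s8')
t=cv2.imread('pics/t8.png')
cv2.imwrite('pics/t8a.png',cv2.resize(t[180:300,160:300],None,fx=5,fy=5,interpolation=cv2.INTER_CUBIC))
E
```

```text
(array([ 0.37228806, -0.31268914,  0.09964153]), np.float64(176.69627906914428)) [-0.56478029  0.46940657 -1.75034445] 20.619070672295845
```

View pics/w8.png

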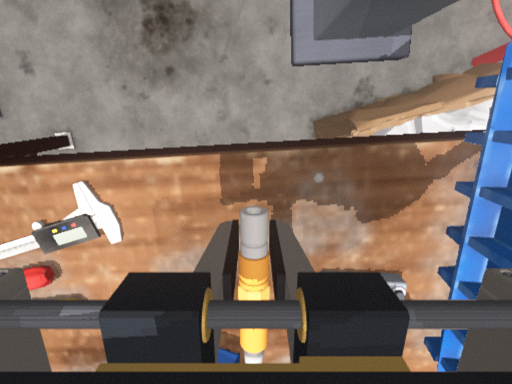

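View pics/t8a.png

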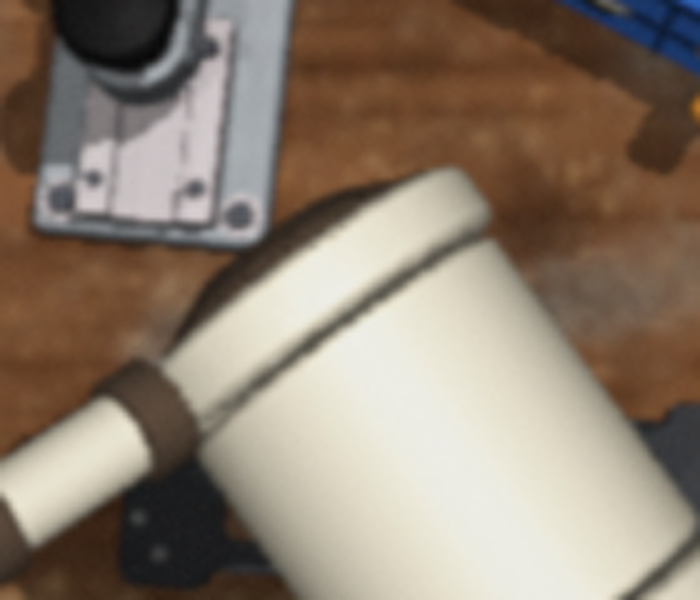

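View pics/s8.png

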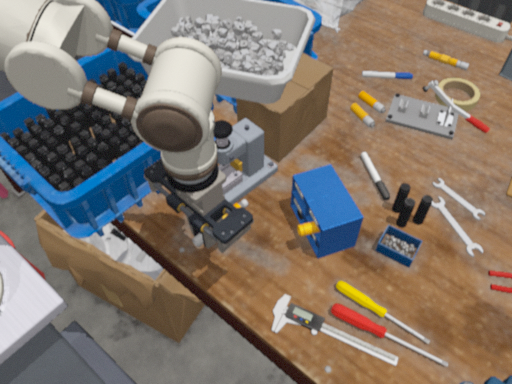

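```bash
python3 - <<'E'
from h import *
p,s=psi();print(mv(p,s,[.347,-.1894,.0996],174.5))
E
```

```text
(array([ 31.5, 120.6,  -1.6]), np.float64(2.2))
```

apply_moves(
  moves=[
    {"dp": [31.5, 40, 0], "turn": 2.2},
    {"dp": [31.5, 80, 0], "turn": 2.2},
    {"dp": [31.5, 120.6, 0], "turn": 2.2},
    {"dp": [31.5, 120.6, 0], "turn": 2.2},
    {"dp": [31.5, 120.6, 0], "turn": 2.2},
  ],
)

```text
time: 14.55
ee_pos: [0.3475, -0.19, 0.0991]
orientation: [0.047, 0.999, 0.0, -0.001]
force: [0.6, -0.9, -0.7]
grip_width: 0.229
```

```bash
python3 - <<'E'
from h import *
print(psi(),get_state()['force'],get_state()['grip_width']*92)
snap('wrist','w9')
snap('top','t9');snap('scene','s9')
t=cv2.imread('pics/t9.png')
cv2.imwrite('pics/t9a.png',cv2.resize(t[140:270,120:270],None,fx=5,fy=4.6,interpolation=cv2.INTER_CUBIC))
t=cv2.imread('pics/s9.png')
cv2.imwrite('pics/s9a.png',cv2.resize(t[110:230,160:290],None,fx=5,fy=5,interpolation=cv2.INTER_CUBIC))
E
```

```text
(array([ 0.34754318, -0.18997177,  0.09914081]), np.float64(174.59308594548034)) [ 0.57436615 -0.90439792 -0.71175323] 21.049026249536634
```

View pics/t9a.png

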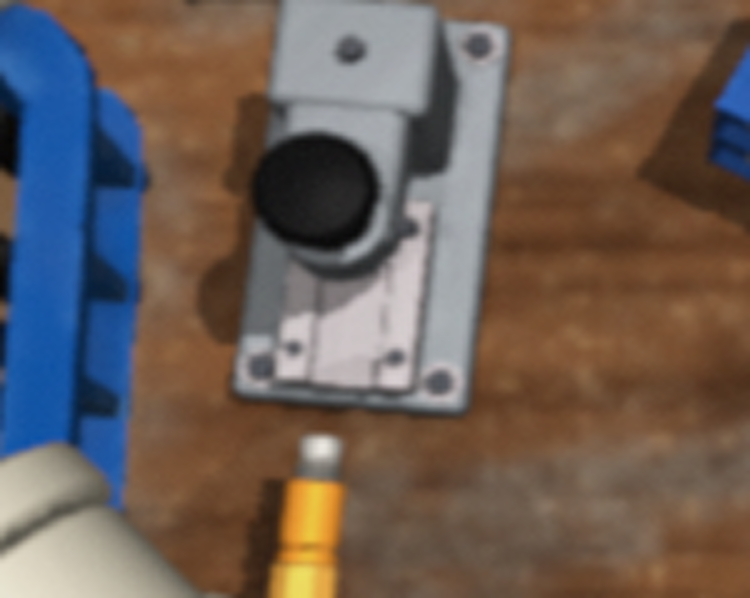

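View pics/s9a.png

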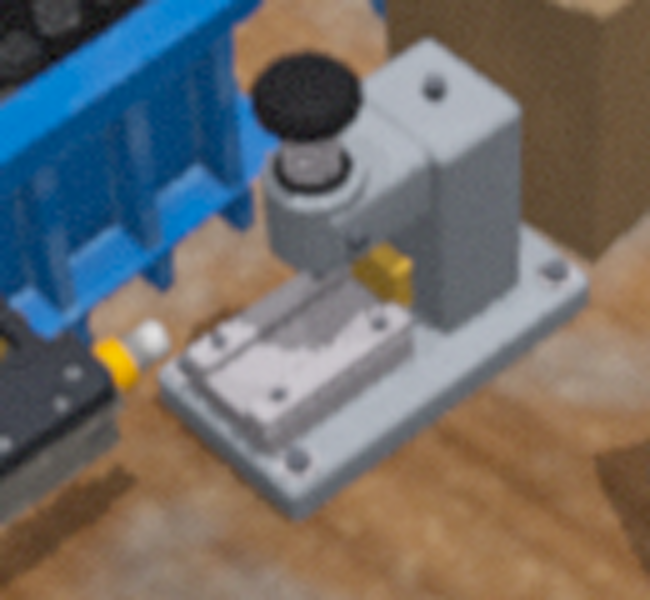

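View pics/w9.png

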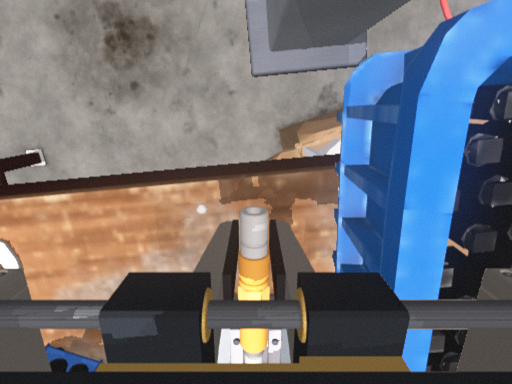

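```bash
python3 - <<'E'
from h import *
np.set_printoptions(precision=4,suppress=True)
T=lambda x,y:(120+x/5,140+y/4.6)
u=np.array([np.cos(np.radians(-5.5)),np.sin(np.radians(-5.5))]);v=np.array([-u[1],u[0]])
ram=np.array([.5341,-.2079])
def f(p): d=p[:2]-ram; return np.array([d@u,d@v])*1000
for n,q,z in [('stud',(321,455),.106),('stud tip',(322,437),.106),('gold',(314.5,510),.106),('waist',(303,590),.106),('ch front',(343,385),.048),('ch in',(352,300),.048),('outer fr',(344.5,387),.048),('outer in',(354,290),.048),('footFL',(234,395),.022),('footFR',(466,412),.022),('footBR',(510,28),.022),('head',(315,190),.184)]:
    p=plane('top',*T(*q),z); print(n,p,f(p))
E
```

```text
stud [ 0.4441 -0.2015  0.106 ] [-90.1564  -2.24  ]
stud tip [ 0.4511 -0.2017  0.106 ] [-83.2515  -1.818 ]
gold [ 0.4232 -0.1995  0.106 ] [-111.2393   -2.3195]
waist [ 0.3929 -0.196   0.106 ] [-141.6412   -1.7242]
ch front [ 0.4781 -0.202   0.048 ] [-56.2795   0.4706]
ch in [ 0.5136 -0.205   0.048 ] [-20.7198   0.9659]
outer fr [ 0.4773 -0.2026  0.048 ] [-57.0529  -0.1858]
outer in [ 0.5178 -0.2057  0.048 ] [-16.4721   0.6673]
footFL [ 0.4773 -0.1567  0.022 ] [-61.4242  45.5138]
footFR [ 0.4694 -0.2469  0.022 ] [-60.6195 -45.0626]
footBR [ 0.6376 -0.2637  0.022 ] [108.3744 -45.5897]
head [ 0.5315 -0.2078  0.184 ] [-2.5853 -0.1937]
```

apply_moves(
  moves=[
    {"dp": [0, 2.2, 22], "turn": 0},
    {"dp": [0, 2.2, 44.6], "turn": 0},
    {"dp": [0, 2.2, 44.6], "turn": 0},
    {"dp": [-20, 2.2, 44.6], "turn": 0},
    {"dp": [-40, 2.2, 44.6], "turn": 0},
    {"dp": [-60, 2.2, 44.6], "turn": 0},
    {"dp": [-70, 2.2, 44.6], "turn": 0},
    {"dp": [-70, 2.2, 44.6], "turn": 0},
  ],
)

```text
time: 15.5
ee_pos: [0.419, -0.1962, 0.0563]
orientation: [0.048, 0.999, -0.0, 0.0]
force: [-0.4, -0.5, -1.4]
grip_width: 0.228
```

```bash
python3 - <<'E'
from h import *
print(psi(),get_state()['force'],get_state()['grip_width']*92)
snap('top','t10');snap('scene','s10')
t=cv2.imread('pics/t10.png')
cv2.imwrite('pics/t10a.png',cv2.resize(t[140:270,120:270],None,fx=5,fy=4.6,interpolation=cv2.INTER_CUBIC))
t=cv2.imread('pics/s10.png')
cv2.imwrite('pics/s10a.png',cv2.resize(t[110:230,160:290],None,fx=5,fy=5,interpolation=cv2.INTER_CUBIC))
E
```

```text
(array([ 0.41899244, -0.19623358,  0.05633415]), np.float64(174.51459215892964)) [-0.42295833 -0.51244885 -1.42689611] 20.930900303946355
```

View pics/t10a.png

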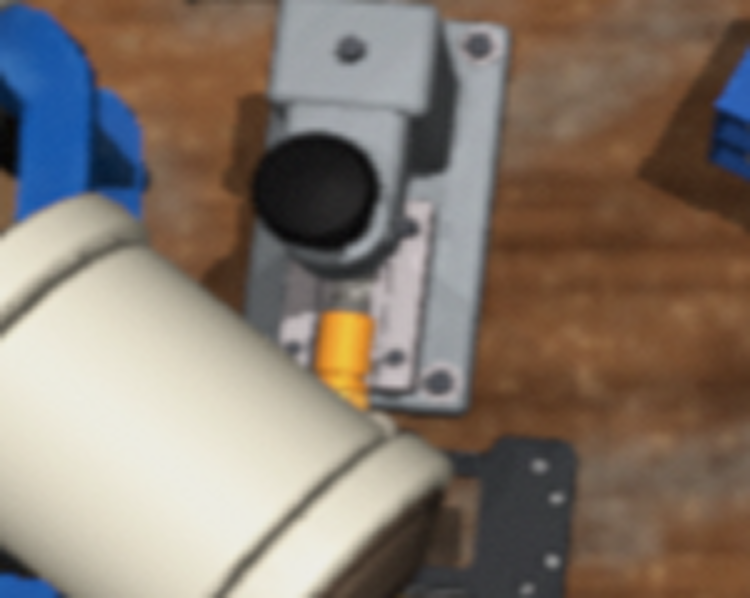

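View pics/s10a.png

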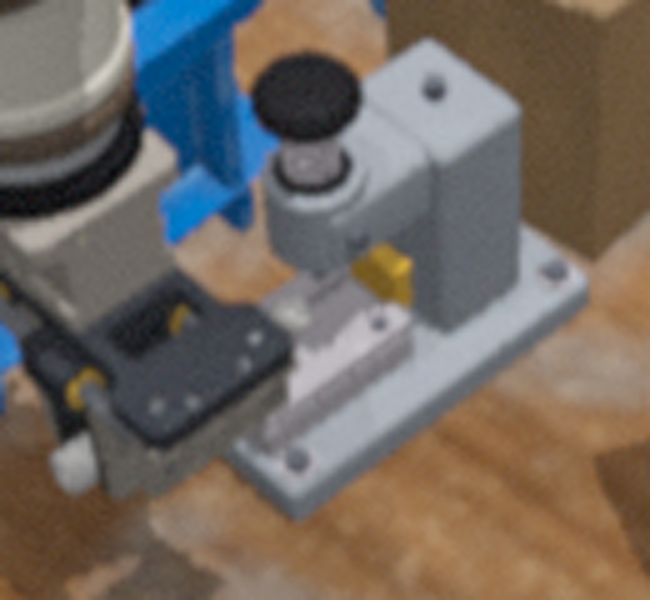

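```bash
python3 - <<'E'
from h import *
np.set_printoptions(precision=4,suppress=True)
T=lambda x,y:(120+x/5,140+y/4.6)
u=np.array([np.cos(np.radians(-5.5)),np.sin(np.radians(-5.5))]);v=np.array([-u[1],u[0]])
ram=np.array([.5341,-.2079])
def f(p): d=p[:2]-ram; return np.array([d@u,d@v])*1000
for n,q,z in [('gold',(344.5,350),.063),('goldtop',(346.5,318),.063),('stud',(350,298),.063),('cheeks outer',((276+413)/2,387),.048),('outer in',(354,290),.048),('rightcheek',(413,390),.048),('rc2',(432,206),.048)]:
    p=plane('top',*T(*q),z); print(n,p,f(p))
print('tcp',f(psi()[0]))
E
```

```text
gold [ 0.4906 -0.2042  0.063 ] [-43.6504  -0.4367]
goldtop [ 0.5038 -0.2047  0.063 ] [-30.5128   0.2662]
stud [ 0.512  -0.2059  0.063 ] [-22.1921  -0.1322]
cheeks outer [ 0.4773 -0.2026  0.048 ] [-57.0529  -0.1858]
outer in [ 0.5178 -0.2057  0.048 ] [-16.4721   0.6673]
rightcheek [ 0.4759 -0.2285  0.048 ] [-55.989  -26.1337]
rc2 [ 0.5532 -0.2351  0.048 ] [ 21.6029 -25.2658]
tcp [-117.3629    1.2751]
```

apply_moves(
  moves=[
    {"dp": [-15, 0, 0], "turn": 0},
    {"dp": [-33, 0, 0], "turn": 0},
    {"dp": [-33, 0, 0], "turn": 0},
    {"dp": [-33, 0, 3], "turn": 0},
    {"dp": [-33, 0, 6], "turn": 0},
    {"dp": [-33, 0, 8], "turn": 0},
    {"dp": [-33, 0, 8], "turn": 0},
  ],
)

```text
time: 16.3
ee_pos: [0.4499, -0.1981, 0.047]
orientation: [0.048, 0.999, 0.0, -0.001]
force: [-0.0, -0.1, -0.8]
grip_width: 0.227
```

apply_moves(
  moves=[
    {"dp": [0, 0, 1.5], "turn": 0},
    {"dp": [0, 0, 3], "turn": 0},
    {"dp": [0, 0, 3], "turn": 0},
    {"dp": [0, 0, 3], "turn": 0},
  ],
)

```text
time: 16.7
ee_pos: [0.4507, -0.1984, 0.0445]
orientation: [0.048, 0.999, -0.0, -0.0]
force: [-0.0, -0.5, -1.8]
grip_width: 0.226
```

apply_moves(
  moves=[
    {"dp": [-2, 0, 1], "turn": 0},
    {"dp": [-4, 0, 1], "turn": 0},
    {"dp": [-5, 0, 1], "turn": 0},
    {"dp": [-5, 0, 1], "turn": 0},
  ],
)

```text
time: 17.1
ee_pos: [0.4552, -0.1988, 0.0434]
orientation: [0.048, 0.999, 0.0, -0.001]
force: [-3.0, -0.5, 1.3]
grip_width: 0.227
```

apply_moves(
  moves=[
    {"dp": [-1, 0, 0], "turn": 0},
    {"dp": [-2, 0, 0], "turn": 0},
    {"dp": [-2, 0, 0], "turn": 0},
  ],
)

```text
time: 17.4
ee_pos: [0.4552, -0.1988, 0.0434]
orientation: [0.048, 0.999, 0.0, -0.003]
force: [-12.2, 0.2, 8.0]
grip_width: 0.225
```

apply_moves(
  moves=[
    {"dp": [0.8, 0, -0.5], "turn": 0},
    {"dp": [0.8, 0, -0.5], "turn": 0},
    {"dp": [0.8, 0, -0.5], "turn": 0},
    {"dp": [0.8, 0, -0.5], "turn": 0},
    {"dp": [0.8, 0, -0.5], "turn": 0},
  ],
  grip=40,
)

```text
time: 17.9
ee_pos: [0.4571, -0.199, 0.0441]
orientation: [0.048, 0.999, -0.0, 0.0]
force: [-0.1, 0.8, 0.8]
grip_width: 0.437
```

```bash
python3 - <<'E'
from h import *
print(psi(),get_state()['force'],get_state()['grip_width']*92)
snap('wrist','w11');snap('scene','s11')
t=cv2.imread('pics/s11.png')
cv2.imwrite('pics/s11a.png',cv2.resize(t[110:230,160:290],None,fx=5,fy=5,interpolation=cv2.INTER_CUBIC))
E
```

```text
(array([ 0.45710609, -0.19902532,  0.04405577]), np.float64(174.49877633672878)) [-0.08022971  0.82892749  0.77359454] 40.231771376278616
```

View pics/w11.png

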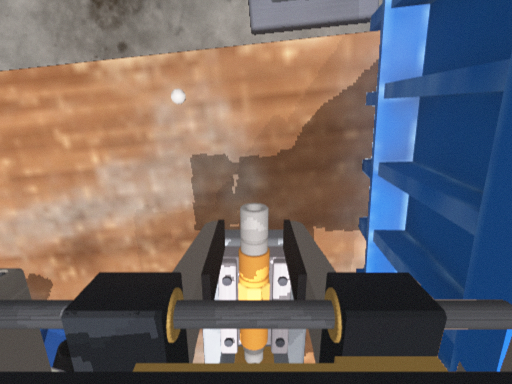

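View pics/s11a.png

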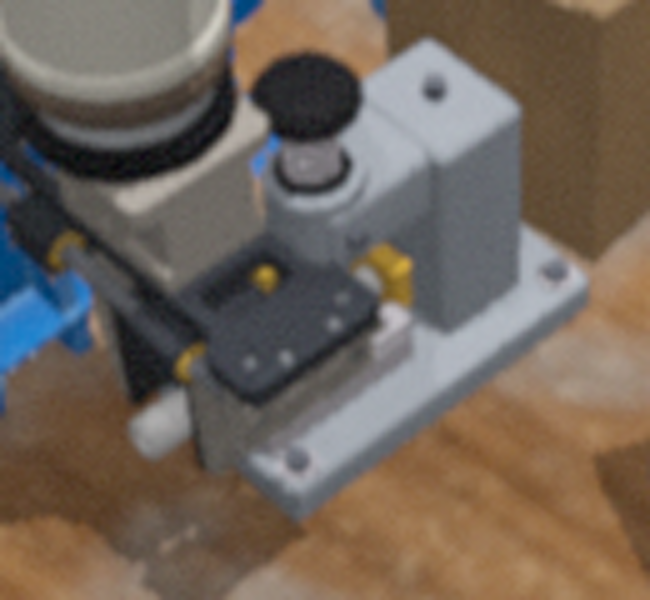

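apply_moves(
  moves=[
    {"dp": [0, 0, -15], "turn": 0},
    {"dp": [0, 0, -40], "turn": 0},
    {"dp": [30, 0, -60], "turn": 0},
    {"dp": [75, 0, -80], "turn": 0},
    {"dp": [100, 0, -80], "turn": 0},
    {"dp": [100, 0, -80], "turn": 0},
  ],
)

```text
time: 18.6
ee_pos: [0.3557, -0.1891, 0.1242]
orientation: [0.049, 0.999, -0.0, 0.0]
force: [-0.1, -0.2, -0.2]
grip_width: 0.433
```

```bash
python3 - <<'E'
from h import *
print(psi(),get_state()['force'],get_state()['grip_width']*92)
snap('top','t12');snap('scene','s12')
t=cv2.imread('pics/t12.png')
cv2.imwrite('pics/t12a.png',cv2.resize(t[140:270,120:270],None,fx=5,fy=4.6,interpolation=cv2.INTER_CUBIC))
t=cv2.imread('pics/s12.png')
cv2.imwrite('pics/s12a.png',cv2.resize(t[110:230,160:290],None,fx=5,fy=5,interpolation=cv2.INTER_CUBIC))
E
```

```text
(array([ 0.35567118, -0.1891126 ,  0.1241974 ]), np.float64(174.4031483238354)) [-0.13298828 -0.17982951 -0.15999337] 39.861298610095595
```

View pics/t12a.png

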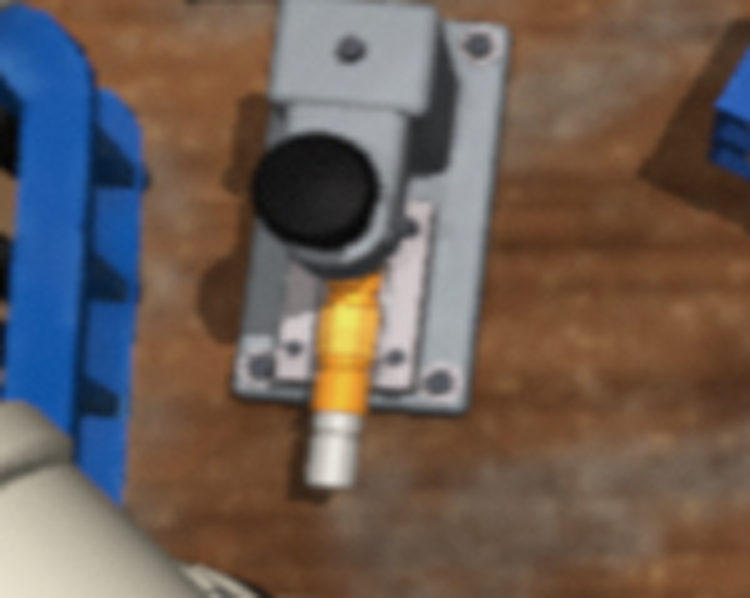

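View pics/s12a.png

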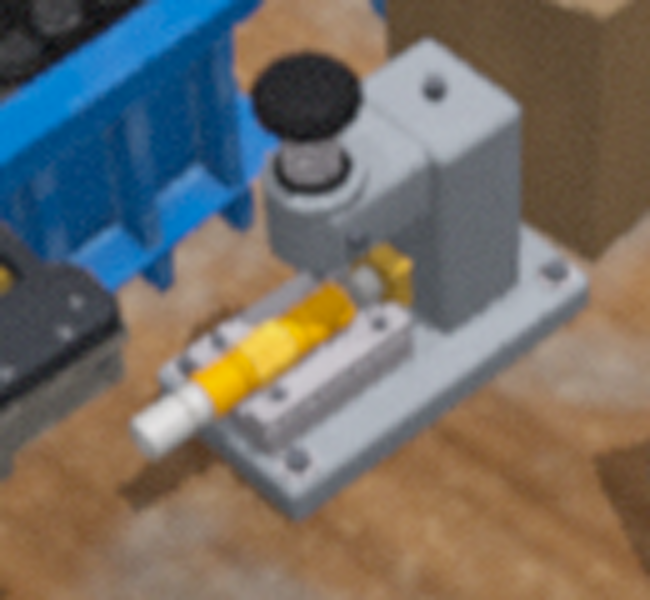

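```bash
python3 - <<'E'
from h import *
np.set_printoptions(precision=4,suppress=True)
T=lambda x,y:(120+x/5,140+y/4.6)
u=np.array([np.cos(np.radians(-5.5)),np.sin(np.radians(-5.5))]);v=np.array([-u[1],u[0]])
ram=np.array([.5341,-.2079])
def f(p): d=p[:2]-ram; return np.array([d@u,d@v])*1000
for n,q,z in [('cap end',(330,488),.0505),('waist',(348,330),.0505),('gold',(341,390),.0505)]:
    p=plane('top',*T(*q),z); print(n,p,f(p))
p,s=psi(); print('tcp',f(p))
h=ram-.122*u+.0005*v
print(mv(p,s,[h[0],h[1],.046],174.5))
E
```

```text
cap end [ 0.4356 -0.1981  0.0505] [-98.9524   0.3402]
waist [ 0.5006 -0.2039  0.0505] [-33.6901   0.7791]
gold [ 0.4758 -0.2016  0.0505] [-58.6731   0.6729]
tcp [-177.4441    1.2511]
(array([-55.4,  -0.7,  78.2]), np.float64(-0.05))
```

apply_moves(
  moves=[
    {"dp": [-20, -0.7, 20], "turn": 0},
    {"dp": [-40, -0.7, 50], "turn": 0},
    {"dp": [-52, -0.7, 78], "turn": 0},
    {"dp": [-52, -0.7, 78], "turn": 0},
    {"dp": [-57, -0.7, 78], "turn": 0},
    {"dp": [-61, -0.7, 78], "turn": 0},
    {"dp": [-65, -0.7, 78], "turn": 0},
    {"dp": [-67, -0.7, 78], "turn": 0},
    {"dp": [-67, -0.7, 78], "turn": 0},
  ],
  grip=0,
)

```text
time: 19.6
ee_pos: [0.4246, -0.197, 0.0468]
orientation: [0.048, 0.999, -0.001, 0.001]
force: [0.4, -0.0, 0.4]
grip_width: 0.004
```

apply_moves(
  moves=[
    {"dp": [-1.5, 0, 0], "turn": 0},
    {"dp": [-3, 0, 0], "turn": 0},
    {"dp": [-3, 0, 0], "turn": 0},
  ],
)

```text
time: 19.9
ee_pos: [0.4256, -0.1967, 0.0459]
orientation: [0.048, 0.999, 0.0, -0.002]
force: [-5.9, 0.1, 4.9]
grip_width: 0.002
```

```bash
python3 - <<'E'
from h import *
p,s=psi(); print(p,s,mv(p,s,[.534,-.2078,.205],174.5))
E
```

```text
[ 0.42564035 -0.1966693   0.04594714] 174.5283726025009 (array([-108.9,   -0.7, -159.1]), np.float64(0.03))
```

apply_moves(
  moves=[
    {"dp": [10, 0, 0], "turn": 0},
    {"dp": [25, 0, -20], "turn": 0},
    {"dp": [25, 0, -65], "turn": 0},
    {"dp": [25, 0, -110], "turn": 0},
    {"dp": [25, 0, -150], "turn": 0},
    {"dp": [25, 0, -165], "turn": 0},
    {"dp": [-20, 0, -165], "turn": 0},
    {"dp": [-65, 0, -165], "turn": 0},
    {"dp": [-108, -0.7, -165], "turn": 0},
    {"dp": [-108, -0.7, -160], "turn": 0},
    {"dp": [-108, -0.7, -160], "turn": 0},
  ],
)

```text
time: 21.0
ee_pos: [0.5337, -0.2074, 0.2043]
orientation: [0.048, 0.999, 0.001, -0.001]
force: [-0.7, -0.2, -0.7]
grip_width: 0.007
```

```bash
python3 - <<'E'
from h import *
print(psi(),get_state()['force'],get_state()['grip_width']*92)
snap('wrist','w13');snap('scene','s13')
t=cv2.imread('pics/s13.png')
cv2.imwrite('pics/s13a.png',cv2.resize(t[110:230,160:290],None,fx=5,fy=5,interpolation=cv2.INTER_CUBIC))
E
```

```text
(array([ 0.53372751, -0.20737146,  0.20433842]), np.float64(174.53286434524605)) [-0.70085039 -0.16126141 -0.65473299] 0.6377279254970619
```

View pics/w13.png

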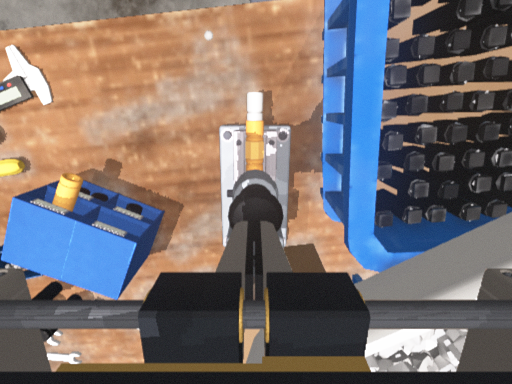

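View pics/s13a.png

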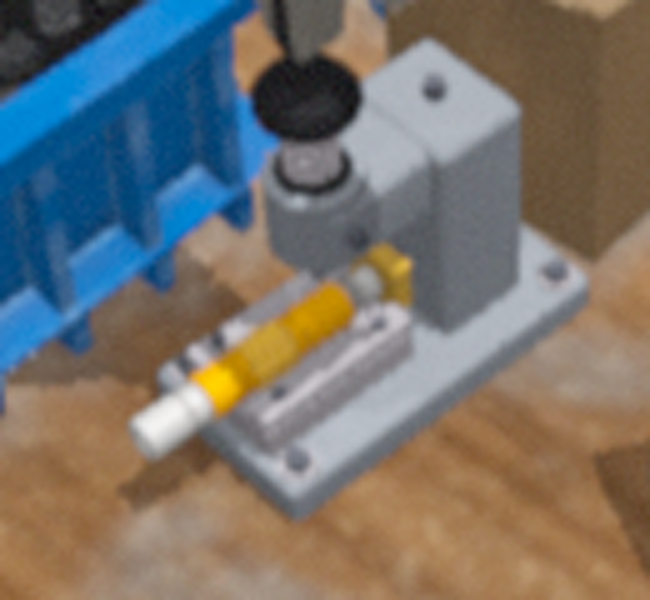

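apply_moves(
  moves=[
    {"dp": [0, 0, 10], "turn": 0},
    {"dp": [0, 0, 15], "turn": 0},
    {"dp": [0, 0, 18], "turn": 0},
    {"dp": [0, 0, 20], "turn": 0},
    {"dp": [0, 0, 22], "turn": 0},
    {"dp": [0, 0, 24], "turn": 0},
    {"dp": [0, 0, 26], "turn": 0},
    {"dp": [0, 0, 28], "turn": 0},
    {"dp": [0, 0, 30], "turn": 0},
    {"dp": [0, 0, 30], "turn": 0},
  ],
)

```text
time: 22.1
ee_pos: [0.5344, -0.2079, 0.1771]
orientation: [0.048, 0.999, -0.0, -0.0]
force: [-3.3, 1.9, 6.7]
grip_width: 0.001
```

apply_moves(
  moves=[
    {"dp": [0, 0, 2], "turn": 0},
    {"dp": [0, 0, 4], "turn": 0},
    {"dp": [0, 0, 6], "turn": 0},
    {"dp": [0, 0, 8], "turn": 0},
    {"dp": [0, 0, 10], "turn": 0},
    {"dp": [0, 0, 10], "turn": 0},
  ],
)

```text
time: 22.7
ee_pos: [0.5344, -0.208, 0.1674]
orientation: [0.048, 0.999, -0.0, -0.0]
force: [-4.5, 2.0, 8.7]
grip_width: 0.007
```

apply_moves(
  moves=[
    {"dp": [0, 0, 2], "turn": 0},
    {"dp": [0, 0, 4], "turn": 0},
    {"dp": [0, 0, 5], "turn": 0},
    {"dp": [0, 0, 6], "turn": 0},
    {"dp": [0, 0, 6], "turn": 0},
  ],
)

```text
time: 23.2
ee_pos: [0.5344, -0.208, 0.1626]
orientation: [0.048, 0.999, -0.0, -0.0]
force: [-6.9, 2.6, 13.3]
grip_width: 0.004
```

apply_moves(
  moves=[
    {"dp": [0, 0, 0.7], "turn": 0},
    {"dp": [0, 0, 1.4], "turn": 0},
    {"dp": [0, 0, 1.4], "turn": 0},
  ],
)

```text
time: 23.5
ee_pos: [0.5345, -0.208, 0.1625]
orientation: [0.048, 0.999, -0.0, 0.0]
force: [-8.7, 4.5, 20.1]
grip_width: 0.002
```

apply_moves(
  moves=[
    {"dp": [0, 0, 0], "turn": 0},
    {"dp": [0, 0, 0], "turn": 0},
    {"dp": [0, 0, 0], "turn": 0},
    {"dp": [0, 0, 0], "turn": 0},
    {"dp": [0, 0, 0], "turn": 0},
    {"dp": [0, 0, 0], "turn": 0},
    {"dp": [0, 0, 0], "turn": 0},
    {"dp": [0, 0, 0], "turn": 0},
    {"dp": [0, 0, 0], "turn": 0},
    {"dp": [0, 0, 0], "turn": 0},
  ],
)

```text
time: 24.5
ee_pos: [0.5345, -0.208, 0.1625]
orientation: [0.048, 0.999, -0.0, 0.0]
force: [-9.3, 5.0, 18.9]
grip_width: 0.002
```

```bash
python3 - <<'E'
from h import *
print(psi(),get_state()['force'])
snap('scene','s14')
t=cv2.imread('pics/s14.png')
cv2.imwrite('pics/s14a.png',cv2.resize(t[110:230,160:290],None,fx=5,fy=5,interpolation=cv2.INTER_CUBIC))
E
```

```text
(array([ 0.53449177, -0.20800313,  0.16254628]), np.float64(174.52554272856725)) [-9.33618366  5.01257642 18.93650255]
```

View pics/s14a.png

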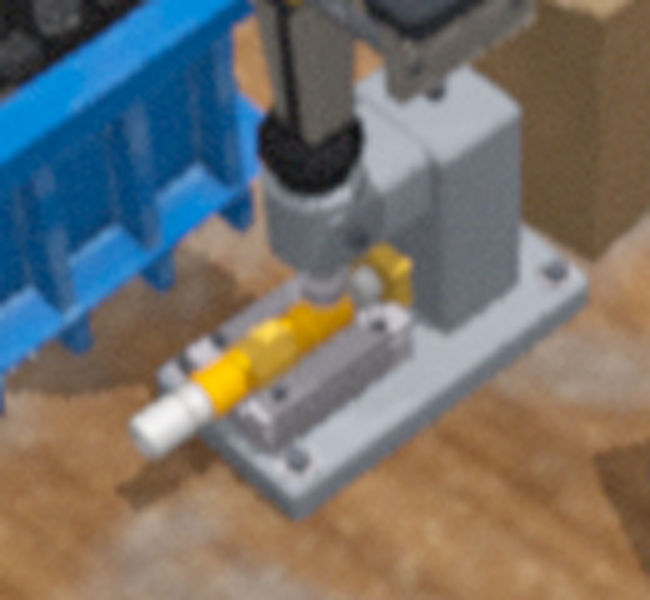

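apply_moves(
  moves=[
    {"dp": [0, 0, -2], "turn": 0},
    {"dp": [0, 0, -6], "turn": 0},
    {"dp": [0, 0, -11], "turn": 0},
    {"dp": [0, 0, -16], "turn": 0},
    {"dp": [0, 0, -21], "turn": 0},
    {"dp": [0, 0, -26], "turn": 0},
    {"dp": [0, 0, -34], "turn": 0},
    {"dp": [0, 0, -55], "turn": 0},
    {"dp": [0, 0, -90], "turn": 0},
    {"dp": [40, 0, -120], "turn": 0},
    {"dp": [85, 0, -130], "turn": 0},
    {"dp": [130, 0, -130], "turn": 0},
    {"dp": [160, 0, -130], "turn": 0},
    {"dp": [160, 0, -130], "turn": 0},
    {"dp": [160, 0, -130], "turn": 0},
  ],
)

```text
time: 26.05
ee_pos: [0.3753, -0.1928, 0.289]
orientation: [0.048, 0.999, -0.0, 0.001]
force: [-1.4, 0.4, 0.8]
grip_width: 0.003
```

```bash
python3 - <<'E'
from h import *
print(psi(),get_state()['force'],get_state()['qd'])
snap('scene','s15');snap('top','t15')
t=cv2.imread('pics/s15.png')
a=cv2.resize(t[110:250,160:350],None,fx=4,fy=4,interpolation=cv2.INTER_CUBIC)
cv2.imwrite('pics/s15a.png',a)
t=cv2.imread('pics/t15.png')
cv2.imwrite('pics/t15a.png',cv2.resize(t[120:270,120:350],None,fx=3.4,fy=3.4,interpolation=cv2.INTER_CUBIC))
E
```

```text
(array([ 0.37531949, -0.19276528,  0.2890307 ]), np.float64(174.4514118113411)) [-1.37244674  0.42752419  0.84450172] [ 0.01657474  0.0379095  -0.02610479  0.00274587 -0.00097149  0.00244672]
```

View pics/s15a.png

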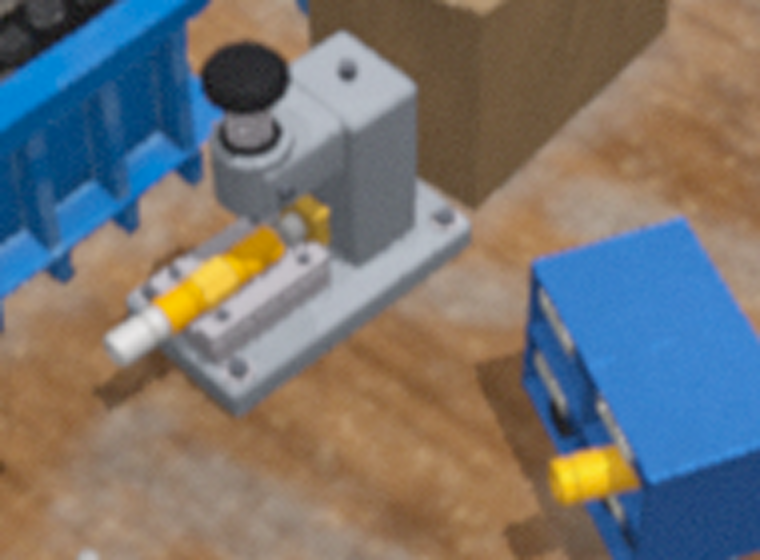

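View pics/t15a.png

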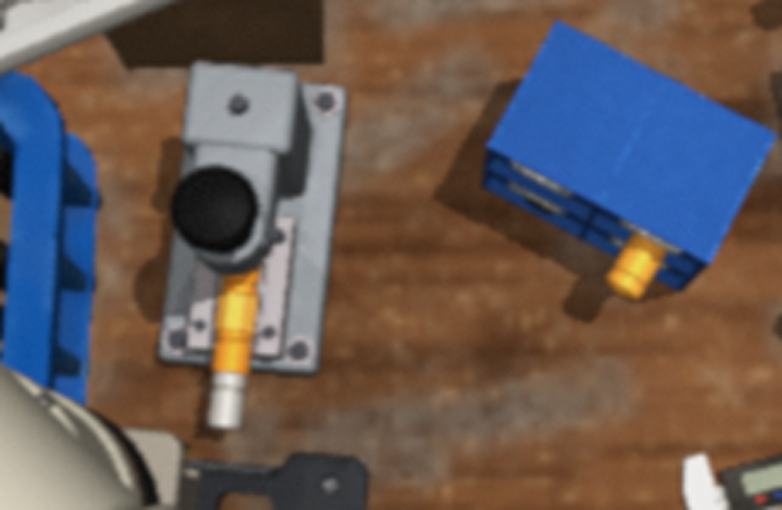

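```bash
python3 - <<'E'
from h import *
hand_in(); print(get_state()['time'])
E
```

```text
the job is handed in; nothing more can be done
the job is handed in; nothing more can be done
```

The holder is stamped and lying home in the nest, and I handed the job in at about 26 s of the 58 s allowed. `hand_in` gives no verdict, so what follows rests on my own readings.

- **Moving the holder:** I drew it out of the rack by its threaded end and laid it on the clear bench. The last 1 cm was a drop, because the fingertips reach below the holder. I then regripped it by the cap and lowered it into the nest.
- **Seating:** I slid it in until the wrist force read about 12 N against the brass stop and let go. A nudge on the cap with shut fingers then met resistance (about 6 N) almost at once.
- **Stamping:** I pressed the palm head down in steps to about 21.5 mm by the measured fingertip height. It read 19–20 N vertically for more than 1 s, with about 10 N sideways as well, and then I let it rise steadily.

**Last checks:** the final scene and top pictures show the palm head right up and the holder straight in the nest with its stud at the stop. The gold sleeve looks unmoved in its bay, and the arm stands clear.

**Small disagreements:**
- The cap end measured 99 mm before the ram, where 97 mm was expected. That is within the camera error.
- The wrist-based and top-camera positions across the nest differed by about 2 mm, so I used the top view.

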